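# Turn a square culture plate lid-down against a coved stop

### The job

Turn the square culture plate over for the incubator with the fingertips only, never picking it up off the bench: push it across the bench against the curved steel stop until it tips up and leans on the stop, then push its upper edge back, away from the stop, so that it falls over and lies flat on the bench, lid down, in front of the stop. Leave everything else on the bench where it is.

Things in the scene. Friction and masses are not known exactly. Their poses are not given: they have to be found in the camera images.
- dish: The square culture plate: a closed, shallow, clear plastic box 100 x 100 mm and 15 mm thick holding cream-coloured agar, about 90 g, loose on the bench. Origin in its very middle (7.5 mm above the bench when flat). Its z axis points out of the lid: up at the start, down when turned over. At the start its +x edge is the one nearest the stop.
- dish_far (a point): Middle of the plate's +x side (50 mm from its centre, at mid thickness): the side that faces the stop at the start, give or take 17 degrees.
- dish_near (a point): Middle of the plate's -x side (50 mm from its centre, at mid thickness): the side away from the stop, to be pushed.
- dish_left (a point): Middle of the plate's +y side (50 mm from its centre, at mid thickness).
- dish_right (a point): Middle of the plate's -y side (50 mm from its centre, at mid thickness).
- stop: The stop: a low upstand of bent steel sheet fixed to the bench, 140 mm wide along its y axis, 62 mm high. Push the plate along its +x axis (roughly to the robot's left). Origin at bench level below its top edge. Its front is a curved ramp that rises from the bench at x = -48 mm, first at 30 degrees, then ever steeper to 75 degrees at the top (x = 0, z = 62 mm). Ribs and flange behind reach x = 45 mm.
- stop_foot (a point): Middle of the foot of the stop's ramp, where it meets the bench, 48 mm in front of its top edge. Push the plate low on its side (contact within about 10 mm of the bench): its leading edge climbs the ramp; pushed high up it may jam.
- stop_top (a point): Middle of the stop's top edge, 62 mm above the bench. A plate pushed until its lower edge is at the foot leans on this edge at about 50 degrees from level, its upper edge about 80 mm above the bench and 10 to 20 mm beyond the top edge, and stays leaning when let go.
- dropper: White dropper bottle, 26 mm across, 50 mm high, standing beside one end of the stop; origin under its centre. A bystander.
- slide_box: Small white slide box 78 x 32 x 26 mm (x, y, z), lying beside the other end of the stop and the path of the plate; origin under its centre. A bystander.
- pen: Marker pen 125 mm long (its y axis), 10 mm thick, lying behind the stop; origin under its centre. A bystander.
- dish_stack: Stack of round culture dishes (one piece), 90 mm across, 74 mm high; origin under its centre. A bystander.
- reagent: Clear bottle with a blue cap, 56 mm across, 100 mm high; origin under its centre. A bystander.
- wood_rack: Dark wooden slide rack 150 x 60 x 18 mm (x, y, z), lying flat; origin under its centre. A bystander.
- beaker: Glass beaker 64 mm across, 70 mm high; origin under its centre. A bystander.
Mind the look-alikes: they are no part of the job. There is more than one size of the dish; the job needs the smaller. What is shaped like the stop but blue is not meant.

How it is judged:
On the way:
1. the plate, pushed against the stop, has tipped up by more than 35 degrees (and is not yet past upright) and leans on the stop (angle between dish's own z axis and vertical between 0.6 and 1.55 rad and contact force between dish and stop above 0.02 N), for 0.2 s.
At the end, for the whole second after the job is handed in: The plate lies at rest flat on the bench, lid down (within 8 degrees), in front of the stop: its centre 50 to 250 mm before the stop's face and within 70 mm of the stop's middle sideways (angle between dish's own z axis and vertical above 3 rad and height (world z) of dish below 0.012 m and x of dish in the frame of stop between -0.25 and -0.05 m and y of dish in the frame of stop between -0.07 and 0.07 m and linear speed of dish below 0.02 m/s and angular speed of dish below 0.2 rad/s); the robot touches nothing.
It fails at once if the plate is lifted off the bench (all four of its sides more than 30 mm up, or its centre above 85 mm) (height (world z) of each of dish_far, dish_near, dish_left, dish_right above 0.03 m or height (world z) of dish above 0.085 m).
It fails at once if a bystander (dropper bottle, slide box, marker pen) is moved more than 30 mm or knocked over (distance of any of dropper, slide_box, pen from where it was at the start of the episode above 0.03 m or angle between any of dropper, slide_box, pen's own z axis and vertical above 0.5 rad).
It fails at once if a bystander (stack of round dishes, reagent bottle, wooden rack, beaker) is moved more than 30 mm or knocked over (distance of any of dish_stack, reagent, wood_rack, beaker from where it was at the start of the episode above 0.03 m or angle between any of dish_stack, reagent, wood_rack, beaker's own z axis and vertical above 0.5 rad).
It also fails if it takes over 58 s, if anything falls off the work surface, if the arm or the gripper's body presses on something with over 40 N, if the wrist force passes 120 N, or if a joint passes its speed limit or range.

### The arm

A 6-joint arm with a two-finger parallel gripper is mounted at the origin on the work surface. World frame = base frame: x ahead of the robot, y to its left, z up, the work surface at z = 0. Lengths are in m, angles in rad, forces in N, time in s.
With the tool pointing down it reaches from about 0.35 to 0.775 m from the base axis. Payload 7.3 kg.
Tool frame: the origin (TCP) lies on the centre line of the jaws, within the pads' length; the fingertips stand tip_reach ahead of it and the grasp point (between the pads) lies 6 mm ahead of it (tip_reach is the distance from the TCP to the fingertips, in m); x points along the fingers, y is the direction in which the jaws open and shut, and the axes are right-handed (so a half turn about x gives the same grasp; the last joint's range is limited). The gripper opens to 92 mm and grips with 3 to 60 N. Pads are 19 mm wide; open, the fingers measure 130 mm over their backs; the gripper's body (75 mm by 190 mm) begins 47 mm behind the grasp point.
Start: joints at [-1.463, 0.342, 1.524, -0, 1.275, -0.146], TCP at [0.132, -0.508, 0.252] pointing down, gripper open.
Joint ranges: [-2.53, 2.53], [-0.77, 2.02], [0.04, 2.7], [-1, 4.14], [0.28, 2.66], [-3.11, 3.11]. Speed limits (rad/s): [2.57, 2.57, 3.14, 3.14, 3.14, 3.14].

### API

Orientations are given as [roll, pitch, yaw] about the fixed x, y, z axes, in that order (R = Rz(yaw) Ry(pitch) Rx(roll)).
In Python, from cell import observe, read_camera, get_calibration, hand_in, tip_reach gives the robot as it stands. The module is installed in compiled form; this text tells all that it offers.
- The arm moves only by the shell command python3 -m crank 'ROWS' [FORCE]. ROWS is JSON, a list of rows, each an object of numbers: "fingers": the opening, from -1 (shut) to 1 (fully open); "tx", "ty", "tz": the shift along the tool's x, y, z in units of 40 mm (1.0 is 40 mm); "roll": the turn about the tool's x in units of 10 degrees (1.0 is 10 degrees). In form: [{"fingers": .., "tx": .., "ty": .., "tz": .., "roll": ..}, ...]. A call has exactly 8 rows; each row is the pose to reach, as a shift and turn from the pose commanded when the call began, along the tool's axes at that moment; what a row does not reach only later rows make up. A row lasts 1/8 s, in which the tool goes at most 62.5 mm and 10.7 degrees, less where a joint would pass 70% of its speed; a pose out of reach is approached as far as the arm can. A call with a gripper value outside its range is refused whole. The fingers move at their own pace and stop on an object; FORCE is the grip in N (left out, the last holds). Time passes only in rows, so rows that repeat a pose let the fingers close, or fill a call up. It gives the time, the measured TCP pose, the force and the opening at its end, in the units of the state.
- observe(): the state, without advancing time (a new reading comes with each control period).
- read_camera(name): name is "scene" or "top" or "wrist"; returns (picture, depth): 400x640x3 uint8, red, green, blue; 400x640 float32, m along the optical axis (not along the pixel's ray), 0 where there is no reading.
- get_calibration(name): a dict with "vertical_fov" (degrees; the focal length in pixels is half the picture's height over the tangent of half this angle, whatever the lens; pixels are square), "cx", "cy" (the principal point, pixels), "pose" (4x4, takes a point from camera to world coordinates); the wrist camera has in their place "T_tool_cam" (4x4, takes a point from camera to tool coordinates, whose origin is the TCP and whose axes are the tool frame's). Camera axes: x right, y down, z forward; pixel columns grow to the right and rows downward; lengths in m; the calibration is good to about 2 mm. A picture is of the moment at which its call begins: read the wrist's pose just before it. get_calibration takes no time and is no camera call.
- hand_in(): hands the job in, once; it reports no verdict.
The state is a dict: "time": time; "qpos": joint angles; "qvel": joint speeds; "joint_efforts": joint torques, N m; "tool_pos": TCP position; "tool_rot": TCP orientation; "contact_force": force on the tool from outside, world axes, zero at the start; "torque": the same for the moment, N m; "opening": finger opening in m.
Only numpy, scipy, OpenCV 4.12 (cv2) and the standard library are available. Lean on these libraries where they do the work, as an engineer would, in place of code of your own. Each camera call takes 0.05 s, during which the arm holds its last target. There are 200 camera calls.

## Working session

There is one attempt and no reset: what is moved stays moved. The work goes in short steps, Python scripts to look and compute and a shell command to move; the robot and the scene stay as the last step left them, time stands still between calls to the robot, and variables do not carry over. Pictures are saved under pics/ and viewed, about 8 in all and at most 12, crops included, and the job is handed in when it is done.

```bash
mkdir -p pics; ls; cat > h.py <<'E'
import numpy as np,cv2
from scipy.spatial.transform import Rotation as R
from cell import observe,read_camera,get_calibration,hand_in,tip_reach
def cloud(name):
    s=observe(); im,d=read_camera(name); c=get_calibration(name)
    f=200/np.tan(np.radians(c["vertical_fov"])/2)
    v,u=np.mgrid[0:400,0:640]
    P=np.stack([(u-c["cx"])/f*d,(v-c["cy"])/f*d,d,np.ones_like(d)],-1)
    if "pose" in c: T=np.array(c["pose"])
    else:
        T=np.eye(4);T[:3,:3]=R.from_euler("xyz",s["tool_rot"]).as_matrix();T[:3,3]=s["tool_pos"];T=T@np.array(c["T_tool_cam"])
    W=(P@T.T)[...,:3]; W[d==0]=np.nan
    return im,d,W
def save(n,im,k=1): cv2.imwrite("pics/"+n,cv2.resize(im[...,::-1],None,fx=k,fy=k))
E
python3 - <<'E'
from h import *
for n in("top","scene"):
    im,d,W=cloud(n); save(n+"1.png",im,1.25); np.savez(n+"1.npz",im=im,W=W)
s=observe();print(s, tip_reach)
E
```

```text
pics
{'time': 0.1, 'qpos': array([-1.46298313e+00,  3.42642671e-01,  1.52491808e+00,  2.71927298e-06,
        1.27537416e+00, -1.46032712e-01]), 'qvel': array([ 0.0007946 , -0.00375525, -0.00152069, -0.0011847 , -0.00030467,
        0.00138396]), 'joint_efforts': array([ 1.58278446e-03, -4.32006097e+01, -2.44693118e+01,  7.19959103e-02,
        5.26265160e-02, -4.66694041e-05]), 'tool_pos': array([ 0.13181326, -0.50785225,  0.251121  ]), 'tool_rot': array([-1.71876638,  1.56945407,  1.67667139]), 'contact_force': array([-0.32751075,  0.30923757,  0.0110016 ]), 'torque': array([-0.00857885,  0.01567541,  0.03870537]), 'opening': 0.09178836696929382} 0.025
```

View pics/top1.png

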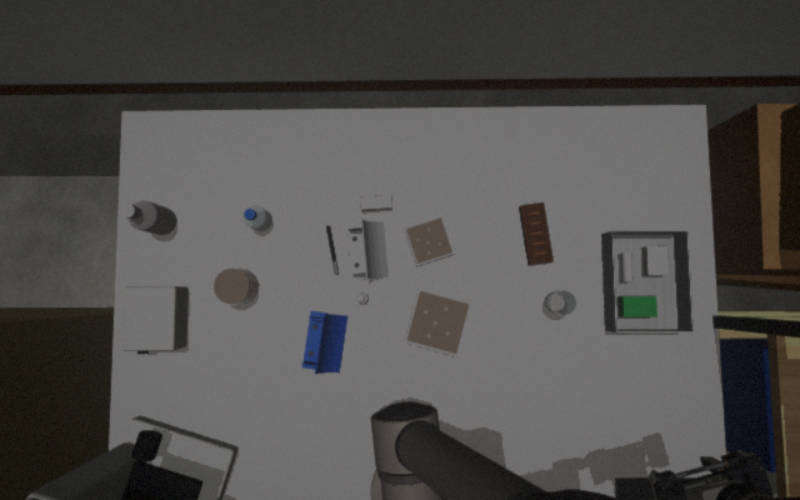

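View pics/scene1.png

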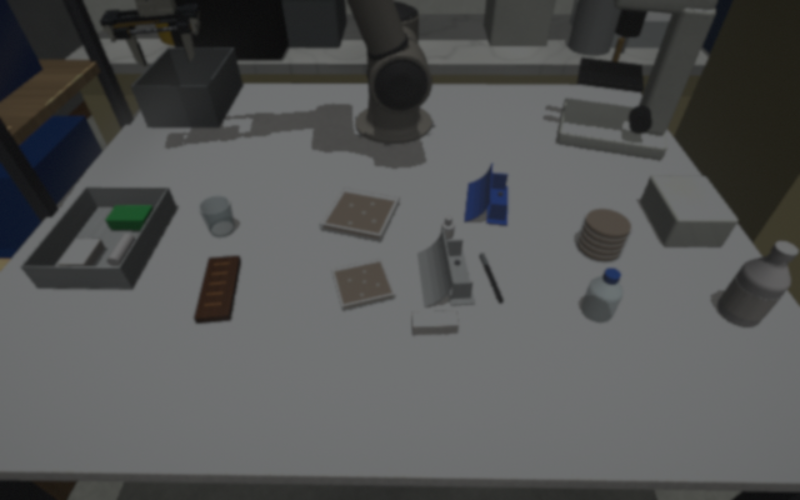

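The top view shows two plates, the smaller at (430,241) and the larger at (437,322), and two stops, steel at (370,250) and blue at (325,342). I choose the smaller plate and the steel stop. Next I measure both and check the choice in one crop.

```bash
python3 - <<'E'
from h import *
z=np.load("top1.npz");im,W=z["im"],z["W"]
save("crop1.png",im[145:250,260:400],5)
def blob(name,u0,u1,v0,v1,lo,hi):
    p=W[v0:v1,u0:u1].reshape(-1,3);c=im[v0:v1,u0:u1].reshape(-1,3)
    p=p[(p[:,2]>lo)&(p[:,2]<hi)]
    r=cv2.minAreaRect(p[:,:2].astype(np.float32)*1000)
    print(name,len(p),"c",np.round(r[0],1),"size",np.round(r[1],1),"ang",round(r[2],1),"z",np.round(np.percentile(p[:,2],[5,50,95]),4))
    print(cv2.boxPoints(r).round(0).tolist())
q=lambda a:[int(x*.8) for x in a]
blob("dish",*q((397,462,210,272)),.007,.03)
blob("large",*q((400,475,285,360)),.007,.03)
blob("stop",*q((343,392,214,284)),.01,.08)
blob("stoptop",*q((343,392,214,284)),.052,.08)
blob("dropper",*q((352,372,287,310)),.01,.08)
blob("box",*q((355,396,190,214)),.01,.08)
blob("pen",*q((322,342,222,280)),.005,.03)
# small dish brown pixel segmentation
print(W[193,344],W[200,300])
E
```

```text
dish 1046 c [606.3 -39.6] size [100.5  99.9] ang 17.9 z [0.0102 0.0142 0.0178]
[[543.0, -8.0], [574.0, -103.0], [669.0, -72.0], [639.0, 23.0]]
large 2021 c [407.6 -51.5] size [191.8 136.4] ang 75.0 z [0.0159 0.0197 0.0232]
[[317.0, -126.0], [449.0, -162.0], [498.0, 23.0], [367.0, 59.0]]
stop 589 c [583.1 118.7] size [138.2  71.3] ang 5.3 z [0.0113 0.0296 0.0613]
[[511.0, 148.0], [518.0, 77.0], [655.0, 90.0], [649.0, 160.0]]
stoptop 90 c [583.4 115.6] size [135.7   6.3] ang 4.9 z [0.0533 0.0593 0.0634]
[[516.0, 113.0], [516.0, 107.0], [651.0, 118.0], [651.0, 125.0]]
dropper 62 c [465.4 125. ] size [23.8 23.3] ang 46.1 z [0.0242 0.0314 0.0504]
[[449.0, 124.0], [466.0, 108.0], [482.0, 125.0], [465.0, 142.0]]
box 276 c [700.7  91. ] size [33.1 77.8] ang 3.4 z [0.0202 0.0248 0.0289]
[[682.0, 129.0], [686.0, 51.0], [720.0, 53.0], [715.0, 131.0]]
pen 132 c [582.9 209. ] size [126.3  33.3] ang 6.5 z [0.0055 0.0091 0.0132]
[[518.0, 218.0], [522.0, 185.0], [648.0, 200.0], [644.0, 233.0]]
[ 0.60300165 -0.04267775  0.01304877] [0.58162089 0.09327693 0.01941714]
```

View pics/crop1.png

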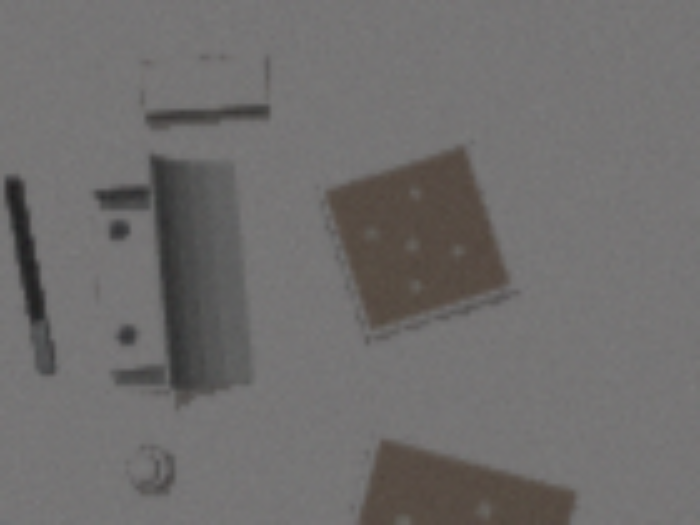

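The crop confirms it: the 100 mm plate (crop 415,245) is in front of the steel stop (crop 205,270), with the box and dropper clear on either side. Now the tool axes and targets.

```bash
cat >> h.py <<'E'
th=np.radians(5.0); SX=np.array([-np.sin(th),np.cos(th),0]); SY=np.array([-np.cos(th),-np.sin(th),0]); ST=np.array([.5834,.116,0])
def tool():
    s=observe(); return s,np.array(s["tool_pos"]),R.from_euler("xyz",s["tool_rot"]).as_matrix()
def goto(x,y,tip):   # stop frame + tip height -> shift in tool units
    s,p,M=tool(); w=ST+SX*x+SY*y; w[2]=tip+tip_reach
    return (M.T@(w-p))/.04
def where():
    s,p,M=tool(); d=p-ST; print("t",round(s["time"],2),"stopframe x,y,tip(mm)",(1000*np.array([d@SX,d@SY,p[2]-tip_reach])).round(1),"toolz yaw in stop deg",np.degrees(np.arctan2(M[:,2]@SY,M[:,2]@SX)).round(1),"F",s["contact_force"].round(2),"open",round(s["opening"],3))
E
python3 - <<'E'
from h import *
s,p,M=tool(); print(M.round(3)); where(); print(goto(-.245,-.005,.1))
E
```

```text
[[-0.     0.251 -0.968]
 [ 0.001 -0.968 -0.251]
 [-1.    -0.001 -0.   ]]
t 0.1 stopframe x,y,tip(mm) [-582.1  504.2  226.1] toolz yaw in stop deg 99.5 F [-0.33  0.31  0.01] open 0.092
[  3.16401488  -6.19622181 -13.95160635]
```

```bash
python3 -m crank '[{"fingers":0.1,"tx":0,"ty":-0.5,"tz":-1.2,"roll":-1},{"fingers":0.1,"tx":0,"ty":-1,"tz":-2.4,"roll":-2},{"fingers":0.1,"tx":0,"ty":-1.6,"tz":-3.6,"roll":-3},{"fingers":0.1,"tx":0,"ty":-2.2,"tz":-4.8,"roll":-4},{"fingers":0.1,"tx":0,"ty":-2.8,"tz":-6,"roll":-5},{"fingers":0.1,"tx":0,"ty":-3.4,"tz":-7.2,"roll":-6},{"fingers":0.1,"tx":0,"ty":-4,"tz":-8.4,"roll":-7},{"fingers":0.1,"tx":0,"ty":-4.5,"tz":-9.6,"roll":-8.05}]'; python3 - <<'E'
from h import *
where(); print(goto(-.245,-.005,.06))
E
```

```text
time: 1.1
tool_pos: [0.4594, -0.236, 0.2515]
tool_rot: [-2.008, 1.57, 2.799]
contact_force: [0.3, -0.8, 0.3]
opening: 0.0505
t 1.1 stopframe x,y,tip(mm) [-339.8  154.2  226.5] toolz yaw in stop deg -179.6 F [ 0.26 -0.82  0.31] open 0.05
[ 4.16168869  3.99927641 -2.34277533]
```

```bash
python3 -m crank '[{"fingers":0.1,"tx":0.2,"ty":0.8,"tz":-0.5,"roll":0},{"fingers":0.1,"tx":0.8,"ty":1.8,"tz":-1,"roll":0},{"fingers":0.1,"tx":1.6,"ty":2.8,"tz":-1.6,"roll":0},{"fingers":0.1,"tx":2.4,"ty":3.6,"tz":-2.1,"roll":0},{"fingers":0.1,"tx":3.2,"ty":4,"tz":-2.34,"roll":0},{"fingers":0.1,"tx":4,"ty":4,"tz":-2.34,"roll":0},{"fingers":0.1,"tx":4.16,"ty":4,"tz":-2.34,"roll":0},{"fingers":0.1,"tx":4.16,"ty":4,"tz":-2.34,"roll":0}]'; python3 - <<'E'
from h import *
where(); print(goto(-.245,-.005,.004))
im,d,W=cloud("top"); save("top2.png",im[130:270,240:440],4)
E
```

```text
time: 2.1
tool_pos: [0.6095, -0.1305, 0.0855]
tool_rot: [-1.617, 1.571, -3.1]
contact_force: [-0.6, -0.1, 0.0]
opening: 0.0505
t 2.1 stopframe x,y,tip(mm) [-247.8   -4.5   60.5] toolz yaw in stop deg -180.0 F [-0.58 -0.14  0.01] open 0.05
[ 1.41361497  0.01280144 -0.07018169]
```

```bash
python3 -m crank '[{"fingers":0.1,"tx":0.4,"ty":0,"tz":0,"roll":0},{"fingers":0.1,"tx":0.8,"ty":0,"tz":0,"roll":0},{"fingers":0.1,"tx":1.2,"ty":0,"tz":0,"roll":0},{"fingers":0.1,"tx":1.41,"ty":0,"tz":0,"roll":0},{"fingers":0.1,"tx":1.41,"ty":0,"tz":0,"roll":0},{"fingers":0.1,"tx":1.41,"ty":0,"tz":-0.2,"roll":0},{"fingers":0.1,"tx":1.41,"ty":0,"tz":-0.4,"roll":0},{"fingers":0.1,"tx":1.41,"ty":0,"tz":-0.6,"roll":0}]'; python3 -c "
from h import *
where()"
python3 -m crank '[{"fingers":0.1,"tx":0,"ty":0,"tz":-0.2,"roll":0},{"fingers":0.1,"tx":0,"ty":0,"tz":-0.4,"roll":0},{"fingers":0.1,"tx":0,"ty":0,"tz":-0.6,"roll":0},{"fingers":0.1,"tx":0,"ty":0,"tz":-0.8,"roll":0},{"fingers":0.1,"tx":0,"ty":0,"tz":-1.0,"roll":0},{"fingers":0.1,"tx":0,"ty":0,"tz":-1.2,"roll":0},{"fingers":0.1,"tx":0,"ty":0,"tz":-1.4,"roll":0},{"fingers":0.1,"tx":0,"ty":0,"tz":-1.5,"roll":0}]'; python3 - <<'E'
from h import *
where()
im,d,W=cloud("top"); save("top3.png",im[130:270,240:440],4)
E
```

```text
time: 3.15
tool_pos: [0.6075, -0.1056, 0.0294]
tool_rot: [0.936, 1.57, -0.546]
contact_force: [0.2, -0.5, 1.1]
opening: 0.0503
t 3.15 stopframe x,y,tip(mm) [-222.9   -4.7    4.4] toolz yaw in stop deg -179.9 F [ 0.18 -0.55  1.13] open 0.05
time: 4.15
tool_pos: [0.6021, -0.046, 0.0289]
tool_rot: [-0.246, 1.571, -1.728]
contact_force: [0.4, 0.3, -0.2]
opening: 0.0505
t 4.15 stopframe x,y,tip(mm) [-163.    -4.5    3.9] toolz yaw in stop deg -179.9 F [ 0.43  0.26 -0.18] open 0.05
```

View pics/top3.png

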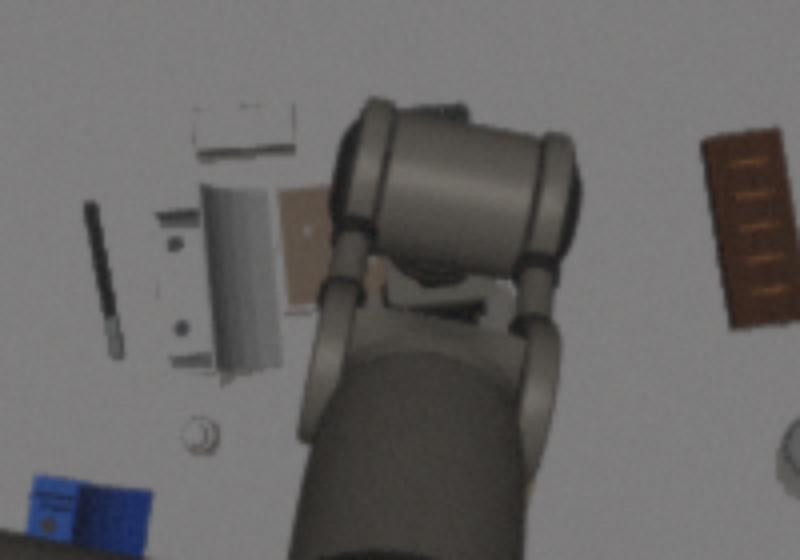

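The plate is now square to the stop with its leading edge at the foot, but it looks about 20 mm off towards the slide box (plate rows 188–312, stop rows 185–375). I'll back off, look, and measure.

```bash
python3 -m crank '[{"fingers":0.1,"tx":0,"ty":0,"tz":0.3,"roll":0},{"fingers":0.1,"tx":0,"ty":0,"tz":0.6,"roll":0},{"fingers":0.1,"tx":-0.8,"ty":0,"tz":1.2,"roll":0},{"fingers":0.1,"tx":-1.8,"ty":0,"tz":2,"roll":0},{"fingers":0.1,"tx":-2.0,"ty":0,"tz":3,"roll":0},{"fingers":0.1,"tx":-2.0,"ty":0,"tz":4,"roll":0},{"fingers":0.1,"tx":-2.0,"ty":0,"tz":4.2,"roll":0},{"fingers":0.1,"tx":-2.0,"ty":0,"tz":4.2,"roll":0}]'; cat >> h.py <<'E'
def dish(W,im,zmax=.03):
    # brown agar pixels near the stop
    i=im.astype(float); m=(i[...,0]-i[...,2]>15)&(np.abs(W[...,0]-.59)<.15)&(W[...,1]>-.25)&(W[...,1]<.15)&(W[...,0]>.5)
    p=W[m]; d=p-ST; q=np.stack([d@SX,d@SY],1)*1000
    r=cv2.minAreaRect(q.astype(np.float32)); print(len(p),"agar stopframe c",np.round(r[0],1),"size",np.round(r[1],1),"ang",round(r[2],1),"z",np.percentile(p[:,2],[2,50,98]).round(3),"x",np.percentile(q[:,0],[1,99]).round(),"y",np.percentile(q[:,1],[1,99]).round())
E
python3 - <<'E'
from h import *
where()
im,d,W=cloud("top"); dish(W,im)
z=np.load("top1.npz"); dish(z["W"],z["im"])
im,d,W=cloud("scene"); dish(W,im)
E
```

```text
time: 5.2
tool_pos: [0.6164, -0.2148, 0.1085]
tool_rot: [-2.308, 1.57, 2.49]
contact_force: [0.6, 0.1, -0.1]
opening: 0.0506
t 5.2 stopframe x,y,tip(mm) [-332.4   -4.    83.5] toolz yaw in stop deg 179.9 F [ 0.55  0.09 -0.07] open 0.051
786 agar stopframe c [-180.4  -19.1] size [ 88.8 247.8] ang 89.2 z [0.01  0.014 0.019] x [-145.  -58.] y [-62.  23.]
729 agar stopframe c [-156.7   -7.6] size [87.5 87.3] ang 12.2 z [0.009 0.014 0.019] x [-202. -110.] y [-54.  38.]
7 agar stopframe c [-203.    -6.2] size [203.3  87.3] ang 6.6 z [0.015 0.165 0.17 ] x [-309.  -99.] y [-61.  25.]
```

Plate: centre (-102, -19) mm in the stop frame, square, and inside the ramp's width. I'll centre the fingers on it and push it up.

```bash
python3 -m crank '[{"fingers":0.1,"tx":0,"ty":0.2,"tz":-0.8,"roll":0},{"fingers":0.1,"tx":0,"ty":0.37,"tz":-1.8,"roll":0},{"fingers":0.1,"tx":0.3,"ty":0.37,"tz":-2.8,"roll":0},{"fingers":0.1,"tx":1,"ty":0.37,"tz":-3.3,"roll":0},{"fingers":0.1,"tx":1.6,"ty":0.37,"tz":-3.3,"roll":0},{"fingers":0.1,"tx":1.98,"ty":0.37,"tz":-3.3,"roll":0},{"fingers":0.1,"tx":1.98,"ty":0.37,"tz":-3.5,"roll":0},{"fingers":0.1,"tx":1.98,"ty":0.37,"tz":-3.8,"roll":0}]'; python3 -c "
from h import *
where()"
python3 -m crank '[{"fingers":0.1,"tx":0,"ty":0,"tz":-0.2,"roll":0},{"fingers":0.1,"tx":0,"ty":0,"tz":-0.4,"roll":0},{"fingers":0.1,"tx":0,"ty":0,"tz":-0.6,"roll":0},{"fingers":0.1,"tx":0,"ty":0,"tz":-0.8,"roll":0},{"fingers":0.1,"tx":0,"ty":0,"tz":-1.0,"roll":0},{"fingers":0.1,"tx":0,"ty":0,"tz":-1.2,"roll":0},{"fingers":0.1,"tx":0,"ty":0,"tz":-1.4,"roll":0},{"fingers":0.1,"tx":0,"ty":0,"tz":-1.6,"roll":0}]'; python3 - <<'E'
from h import *
where()
im,d,W=cloud("top"); dish(W,im)
im,d,W=cloud("scene"); save("scene4.png",im[170:270,230:430],4)
E
```

```text
time: 6.3
tool_pos: [0.6188, -0.0609, 0.0305]
tool_rot: [1.272, 1.569, -0.211]
contact_force: [-0.3, -0.2, 0.5]
opening: 0.0505
t 6.3 stopframe x,y,tip(mm) [-179.3  -19.8    5.5] toolz yaw in stop deg -180.0 F [-0.26 -0.17  0.47] open 0.051
time: 7.3
tool_pos: [0.6123, 0.003, 0.0294]
tool_rot: [-1.539, 1.57, -3.022]
contact_force: [1.2, -1.8, -1.3]
opening: 0.0505
t 7.3 stopframe x,y,tip(mm) [-115.1  -19.     4.4] toolz yaw in stop deg -180.0 F [ 1.19 -1.79 -1.27] open 0.051
159 agar stopframe c [-47. -19.] size [59.4 85.7] ang 2.8 z [0.025 0.043 0.054] x [-77. -19.] y [-60.  22.]
```

View pics/scene4.png

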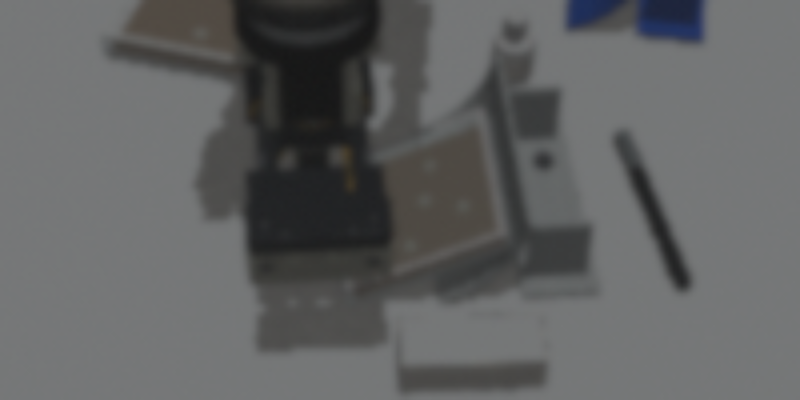

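The plate is climbing the ramp squarely, its upper edge near column 500. I keep pushing the remaining 45 mm or so.

```bash
python3 -m crank '[{"fingers":0.1,"tx":0,"ty":0,"tz":-0.15,"roll":0},{"fingers":0.1,"tx":0,"ty":0,"tz":-0.3,"roll":0},{"fingers":0.1,"tx":0,"ty":0,"tz":-0.45,"roll":0},{"fingers":0.1,"tx":0,"ty":0,"tz":-0.6,"roll":0},{"fingers":0.1,"tx":0,"ty":0,"tz":-0.75,"roll":0},{"fingers":0.1,"tx":0,"ty":0,"tz":-0.85,"roll":0},{"fingers":0.1,"tx":0,"ty":0,"tz":-0.95,"roll":0},{"fingers":0.1,"tx":0,"ty":0,"tz":-1.05,"roll":0}]'; python3 - <<'E'
from h import *
where()
im,d,W=cloud("top"); dish(W,im)
im,d,W=cloud("scene"); save("scene5.png",im[170:270,230:430],4)
E
```

```text
time: 8.4
tool_pos: [0.609, 0.0446, 0.0297]
tool_rot: [0.059, 1.571, -1.424]
contact_force: [0.9, -0.3, -0.3]
opening: 0.05
t 8.4 stopframe x,y,tip(mm) [-73.4 -19.2   4.7] toolz yaw in stop deg -180.0 F [ 0.92 -0.3  -0.32] open 0.05
2 agar stopframe c [-103.5   35.2] size [2.9 0. ] ang 172.3 z [0.089 0.09  0.091] x [-105. -102.] y [35. 35.]
```

View pics/scene5.png

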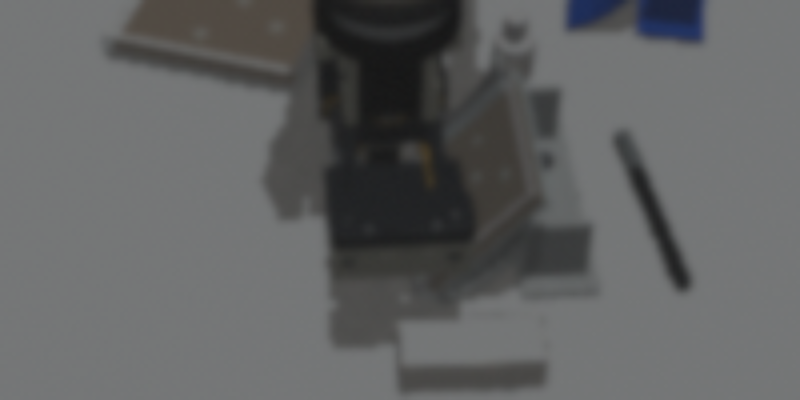

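The plate leans with its upper edge over the stop's top. I nudge it about 3 mm more, back off, rise and measure.

```bash
python3 -m crank '[{"fingers":0.1,"tx":0,"ty":0,"tz":-0.06,"roll":0},{"fingers":0.1,"tx":0,"ty":0,"tz":-0.06,"roll":0},{"fingers":0.1,"tx":0,"ty":0,"tz":0.3,"roll":0},{"fingers":0.1,"tx":0,"ty":0,"tz":1,"roll":0},{"fingers":0.1,"tx":-1,"ty":0,"tz":2,"roll":0},{"fingers":0.1,"tx":-2.5,"ty":0,"tz":3,"roll":0},{"fingers":0.1,"tx":-3.5,"ty":0,"tz":3.8,"roll":0},{"fingers":0.1,"tx":-4,"ty":0,"tz":4,"roll":0}]'; python3 - <<'E'
from h import *
where()
im,d,W=cloud("top"); dish(W,im)
D=W-ST; x=D@SX*1000; y=D@SY*1000; z=W[...,2]*1000
m=(abs(y+15)<45)&(z>3)&(z<100)&(x>-75)&(x<40)
for a in range(-75,40,6):
    k=m&(x>=a)&(x<a+6)
    if k.any(): print(a,k.sum(),np.percentile(z[k],[10,50,90]).round(), y[k].min().round(),y[k].max().round())
im,d,W=cloud("scene"); save("scene6.png",im[170:270,230:430],4)
E
```

```text
time: 9.5
tool_pos: [0.6239, -0.119, 0.1934]
tool_rot: [1.06, 1.565, -0.426]
contact_force: [-0.0, -0.0, -0.2]
opening: 0.0504
t 9.5 stopframe x,y,tip(mm) [-237.7  -19.9  168.4] toolz yaw in stop deg 179.8 F [-0.03 -0.03 -0.18] open 0.05
12 agar stopframe c [-252.3   49.1] size [87.5 42.6] ang 8.8 z [0.252 0.505 0.512] x [-291. -206.] y [22. 69.]
-75 6 [3. 4. 5.] -59.0 13.0
-69 4 [3. 4. 4.] -13.0 25.0
-63 30 [ 6. 11. 13.] -60.0 28.0
-57 57 [12. 16. 20.] -59.0 28.0
-51 59 [19. 24. 28.] -59.0 28.0
-45 59 [28. 32. 35.] -58.0 28.0
-39 63 [34. 40. 43.] -58.0 29.0
-33 65 [43. 47. 52.] -60.0 29.0
-27 66 [51. 55. 57.] -59.0 29.0
-21 66 [58. 63. 66.] -59.0 28.0
-15 71 [66. 70. 74.] -58.0 29.0
-9 68 [74. 79. 82.] -58.0 30.0
-3 65 [82. 86. 89.] -57.0 30.0
3 60 [80. 83. 86.] -58.0 30.0
9 31 [76. 78. 81.] -59.0 27.0
15 14 [ 4.  6. 45.] -56.0 27.0
21 28 [ 3.  5. 40.] -56.0 29.0
27 33 [ 3.  5. 33.] -54.0 29.0
33 28 [ 3.  5. 37.] -55.0 25.0
39 4 [4. 5. 6.] -51.0 19.0
```

View pics/scene6.png

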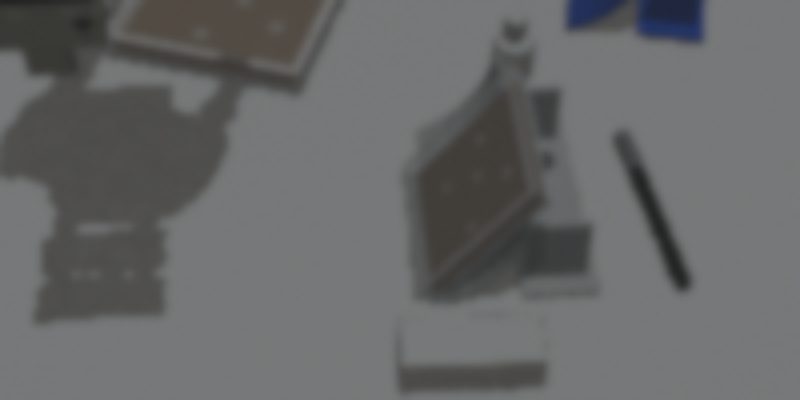

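The plate leans at about 52°. Its upper edge is at x≈+14, z≈78–87 mm, its lower edge at x≈-47, and its sideways centre at -15. Next I go over it and come down behind the upper edge with tips at about 70 mm.

```bash
python3 -m crank '[{"fingers":0.1,"tx":0,"ty":-0.1,"tz":-1.2,"roll":0},{"fingers":0.1,"tx":0,"ty":-0.1,"tz":-2.4,"roll":0},{"fingers":0.1,"tx":0,"ty":-0.1,"tz":-3.6,"roll":0},{"fingers":0.1,"tx":0,"ty":-0.1,"tz":-4.8,"roll":0},{"fingers":0.1,"tx":0,"ty":-0.1,"tz":-6,"roll":0},{"fingers":0.1,"tx":0,"ty":-0.1,"tz":-6.9,"roll":0},{"fingers":0.1,"tx":0,"ty":-0.1,"tz":-7.1,"roll":0},{"fingers":0.1,"tx":0,"ty":-0.1,"tz":-7.1,"roll":0}]'; python3 -c "
from h import *
where();print(goto(.042,-.015,.07))"
```

```text
time: 10.6
tool_pos: [0.5936, 0.1675, 0.1886]
tool_rot: [-1.257, 1.569, -2.739]
contact_force: [-0.3, 0.1, 0.2]
opening: 0.0505
t 10.6 stopframe x,y,tip(mm) [ 50.4 -14.7 163.6] toolz yaw in stop deg -179.9 F [-0.32  0.15  0.22] open 0.051
[2.34127294 0.01203038 0.20886192]
```

```bash
python3 -m crank '[{"fingers":0.1,"tx":0.6,"ty":0,"tz":0,"roll":0},{"fingers":0.1,"tx":1.2,"ty":0,"tz":0,"roll":0},{"fingers":0.1,"tx":1.8,"ty":0,"tz":0,"roll":0},{"fingers":0.1,"tx":2.34,"ty":0,"tz":0,"roll":0},{"fingers":0.1,"tx":2.34,"ty":0,"tz":0.1,"roll":0},{"fingers":0.1,"tx":2.34,"ty":0,"tz":0.3,"roll":0},{"fingers":0.1,"tx":2.34,"ty":0,"tz":0.5,"roll":0},{"fingers":0.1,"tx":2.34,"ty":0,"tz":0.6,"roll":0}]'; python3 -c "
from h import *
where()"
python3 -m crank '[{"fingers":0.1,"tx":0,"ty":0,"tz":0.15,"roll":0},{"fingers":0.1,"tx":0,"ty":0,"tz":0.3,"roll":0},{"fingers":0.1,"tx":0,"ty":0,"tz":0.45,"roll":0},{"fingers":0.1,"tx":0,"ty":0,"tz":0.6,"roll":0},{"fingers":0.1,"tx":0,"ty":0,"tz":0.75,"roll":0},{"fingers":0.1,"tx":0,"ty":0,"tz":0.9,"roll":0},{"fingers":0.1,"tx":0,"ty":0,"tz":1.05,"roll":0},{"fingers":0.1,"tx":0,"ty":0,"tz":1.1,"roll":0}]'; python3 - <<'E'
from h import *
where()
im,d,W=cloud("scene"); save("scene7.png",im[170:270,230:430],4)
E
```

```text
time: 11.6
tool_pos: [0.5967, 0.1427, 0.0969]
tool_rot: [1.479, 1.569, -0.005]
contact_force: [-0.6, 0.1, -0.5]
opening: 0.051
t 11.6 stopframe x,y,tip(mm) [ 25.5 -15.5  71.9] toolz yaw in stop deg 180.0 F [-0.55  0.09 -0.53] open 0.051
time: 12.6
tool_pos: [0.6001, 0.0993, 0.0961]
tool_rot: [-0.141, 1.571, -1.624]
contact_force: [0.5, -0.4, 0.2]
opening: 0.0505
t 12.6 stopframe x,y,tip(mm) [-18.1 -15.2  71.1] toolz yaw in stop deg -180.0 F [ 0.49 -0.35  0.17] open 0.05
```

View pics/scene7.png

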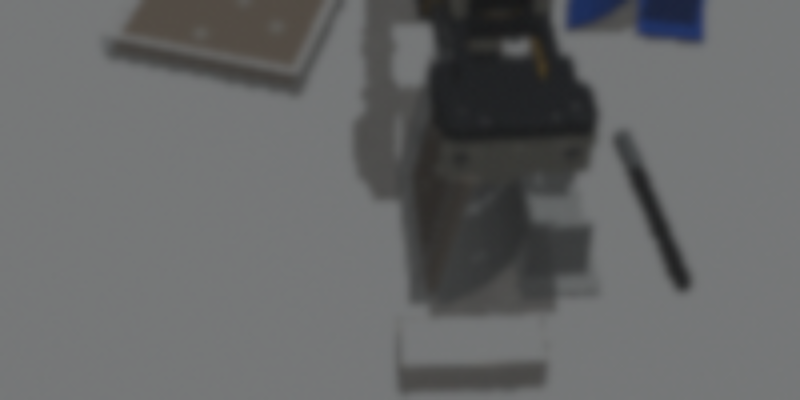

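The plate is nearly upright and its foot has not slipped (lower edge still near column 415). I keep pushing past upright.

```bash
python3 -m crank '[{"fingers":0.1,"tx":0,"ty":0,"tz":0.15,"roll":0},{"fingers":0.1,"tx":0,"ty":0,"tz":0.3,"roll":0},{"fingers":0.1,"tx":0,"ty":0,"tz":0.45,"roll":0},{"fingers":0.1,"tx":0,"ty":0,"tz":0.6,"roll":0},{"fingers":0.1,"tx":0,"ty":0,"tz":0.75,"roll":0},{"fingers":0.1,"tx":0,"ty":0,"tz":0.9,"roll":0},{"fingers":0.1,"tx":0,"ty":0,"tz":1.05,"roll":0},{"fingers":0.1,"tx":0,"ty":0,"tz":1.2,"roll":0}]'; python3 -m crank '[{"fingers":0.1,"tx":0,"ty":0,"tz":0.15,"roll":0},{"fingers":0.1,"tx":0,"ty":0,"tz":0.25,"roll":0},{"fingers":0.1,"tx":0,"ty":0,"tz":0.25,"roll":0},{"fingers":0.1,"tx":-1,"ty":0,"tz":0,"roll":0},{"fingers":0.1,"tx":-2.2,"ty":0,"tz":-1,"roll":0},{"fingers":0.1,"tx":-3.4,"ty":0,"tz":-2,"roll":0},{"fingers":0.1,"tx":-4,"ty":0,"tz":-3,"roll":0},{"fingers":0.1,"tx":-4,"ty":0,"tz":-4,"roll":0}]'; python3 - <<'E'
from h import *
where()
im,d,W=cloud("top")
D=W-ST; x=D@SX*1000; y=D@SY*1000; z=W[...,2]*1000
m=(abs(y)<90)&(z>8)&(z<100)&(x>-260)&(x<-55)
r=cv2.minAreaRect(np.stack([x[m],y[m]],1).astype(np.float32)); print(r,np.percentile(z[m],[5,50,95]))
for a,b in(("dropper",(449,482,108,142)),("box",(670,730,40,140))):
    k=(W[...,0]*1000>b[0])&(W[...,0]*1000<b[1])&(W[...,1]*1000>b[2])&(W[...,1]*1000<b[3])&(W[...,2]>.01); print(a,W[k].mean(0),k.sum())
im,d,W=cloud("scene"); save("scene8.png",im[150:280,180:440],3)
E
```

```text
time: 13.65
tool_pos: [0.6043, 0.0516, 0.0961]
tool_rot: [0.316, 1.571, -1.167]
contact_force: [1.8, -0.5, 0.7]
opening: 0.0505
time: 14.65
tool_pos: [0.5908, 0.2131, 0.2591]
tool_rot: [1.708, 1.565, 0.226]
contact_force: [-0.1, 0.3, 0.2]
opening: 0.0506
t 14.65 stopframe x,y,tip(mm) [ 96.1 -15.8 234.1] toolz yaw in stop deg -179.9 F [-0.05  0.3   0.16] open 0.051
((-119.31991577148438, -19.867660522460938), (99.99694061279297, 105.18272399902344), 89.86714172363281) [10.13418202 14.19855897 17.73518055]
dropper [0.46471359 0.12797592 0.5265394 ] 473
box [0.69943572 0.09039659 0.02455393] 279
```

View pics/scene8.png

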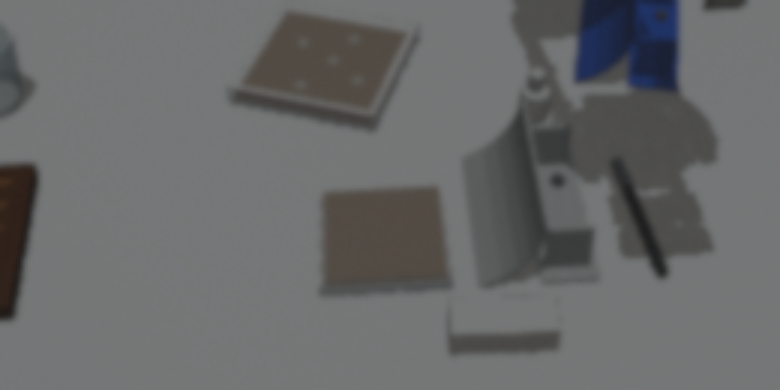

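The plate lies flat and turned over: the lid dots no longer show, the top is at 14 mm, and the centre is at (-119, -20) mm. The bystanders are where they were, and the arm is clear.

```bash
python3 -c "
from h import *
where(); print(hand_in())"
```

```text
t 14.75 stopframe x,y,tip(mm) [ 98.5 -14.5 231.6] toolz yaw in stop deg -179.7 F [-0.48 -0.08 -0.71] open 0.051
the job is handed in; nothing more can be done
None
```

I turned the small plate over with the fingertips and handed the job in at 14.75 s; no verdict is reported. I pushed it low up the steel stop's ramp until it leaned there at about 52°. Then I pushed its upper edge back from behind, and it fell lid down.

**Plate:** The last pictures show it flat and lid down. Its top is at about 14 mm and its centre is about 119 mm before the stop's top edge and 20 mm off the middle towards the slide box, within the limits. The arm was well clear of everything.

**Bystanders:** The slide box measured unmoved. The dropper and pen look undisturbed in the last picture. The dropper's final position reading was spoiled because the arm hid it from the top camera. I did not re-measure the dish stack, reagent bottle, wooden rack or beaker, but the arm passed well above or away from them.

**Disagreement:** During the first push the plate drifted about 10 mm sideways. I re-centred the fingers on it rather than moving it back.

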